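# Kit the potter's tray to its drawn layout

### The arm

A 7-joint arm with a two-finger parallel gripper is mounted at the origin on the work surface. World frame = base frame: x ahead of the robot, y to its left, z up, the work surface at z = 0. Lengths are in m, angles in rad, forces in N, time in s.
With the tool pointing down it reaches from about 0.425 to 0.925 m from the base axis. Payload 6.8 kg.
Tool frame: the origin (TCP) lies on the front face of the gripper's body, between the roots of the fingers; the fingertips stand 73 mm ahead of it and the grasp point (between the pads) lies 54 mm ahead of it (bot.finger_overhang is the z of the fingertips in the tool frame, in m); z points along the fingers, y is the line along which they close (so a half turn about z gives the same grasp; the last joint's range is limited). The gripper opens to 85 mm and grips with 20 to 120 N. Pads are 22 mm wide; open, the fingers measure 114 mm over their backs; the gripper's body (76 mm by 85 mm) begins 54 mm behind the grasp point. The pads swing forward as they close: fully open they stand 13 mm farther back than shut.
Start: joints at [-1.358, 0.477, 0.022, 1.555, -0.011, 1.109, -0.083], TCP at [0.213, 0.641, 0.304] pointing down, gripper open.
Joint ranges: [-2.96, 2.96], [-0.34, 2.1], [-1.41, 1.46], [0.24, 2.44], [-1.37, 4.51], [0.17, 1.92], [-2.96, 2.96]. Speed limits (rad/s): [2.39, 2.39, 3.14, 3.14, 3.14, 3.14, 3.14].

### API

Orientations are given as a unit quaternion [w, x, y, z].
In Python, from station import bot gives the robot as it stands.
- The arm moves only by the tool servo_tool, never from a script. Its argument "motion" is one flat list of numbers, 7 for each row, row after row: the shift along the tool's x, y, z as a fraction of full scale, then the turn, a rotation vector about the tool's x, y, z as a fraction of full scale, then the closure, from 0 (fully open) to 1 (shut). In form: [tx, ty, tz, ax, ay, az, gripper, tx, ty, tz, ax, ay, az, gripper, ...]. A call has 1 to 5 rows; each row shifts and turns the commanded pose from where the row before left it, along the tool's axes as they then stand; what a row does not reach is not made up. Full scale, the value 1, is 0.02 m for a shift and 0.15 rad for a turn. A row lasts 1/8 s, in which the tool goes at most 62.5 mm and 10.7 degrees, less where a joint would pass 70% of its speed; a pose out of reach is approached as far as the arm can. A call with a number of a shift or a turn outside -1 to 1 is refused whole. A call with a gripper value outside its range is refused whole. The fingers move at their own pace and stop on an object; "grip_force" is the grip in N (left out, the last holds). Time passes only in rows, so rows that do not move let the fingers close. It gives the time, the measured TCP pose, the force, the opening and the grip force at its end, in the units of the state.
- bot.get_obs(): the state, without advancing time (a new reading comes with each control period).
- bot.read_camera(name): name is "side" or "top"; returns the picture (400x640x3 uint8, red, green, blue); there is no depth.
- bot.get_calibration(name): a dict with "mtx" (3x3 intrinsics, pixels), "rvec" (rotation vector, rad) and "tvec" (3), from world to camera coordinates, as OpenCV has them. Camera axes: x right, y down, z forward; pixel columns grow to the right and rows downward; lengths in m; the calibration is good to about 2 mm. A picture is of the moment at which its call begins. get_calibration takes no time and is no camera call.
- bot.hand_in(): hands the job in; it is judged then, once.
Trained networks look in the newest picture that a camera, given by its name, has taken for a name from the list of things; names that differ only in an ending like _2 or _b are one class to them, and where a whole thing is asked for, a point or a joint stands for the part that bears it (a point fixed in the world has none). Each returns a list of dicts, best first, with "p" (0 to 1); they miss things now and then, are a little off and sometimes report something else, mostly with a low value. They report only what shows in the picture. A call takes as long as a camera call. They do not tell look-alikes from the thing itself.
- bot.boxes_of(camera, name): "uv" ([column, row] in pixels, amid what is visible of it).
The state is a dict: "t": time; "q": joint angles; "joint_vel": joint speeds; "joint_torque": joint torques, N m; "eef_pos": TCP position; "tool_rot": TCP orientation; "contact_force": force on the tool from outside, world axes, zero at the start; "torque": the same for the moment, N m; "gripper_width": opening from 0.0 (shut) to 1.0 (fully open); "grasp_force": force on a finger pad.
Only numpy, scipy, OpenCV 4.12 (cv2) and the standard library are available. Lean on these libraries where they do the work, as an engineer would, in place of code of your own. Each camera call takes 0.05 s, during which the arm holds its last target. There are 200 camera calls.

### The job

Lay out the pottery kit on the drawn tray: move the bisque mug, the yellow modelling tool and the steel scraper each to its own drawn outline, lying or standing inside the line and turned the way it is drawn (mug handle, tool's narrow tip and scraper blade where they are shown). The bisque is fragile, so keep the mug upright and set it down gently, never dropping it. The rolling pin stub is already in its place: leave it and everything else on the counter where it is.

Things in the scene. Friction and masses are not known exactly. Their poses are not given: they have to be found in the camera images.
- tray: shallow brown wooden tray, fixed, 364 x 224 mm, origin at the centre of its underside; x along its long side, y along its short side, z up. Its inner floor is 5 mm above the counter, inside a rim 8 mm wide whose top is 12 mm above the counter. On the floor lie four flat white template cards of 170 x 100 mm, two by two, each with one outline in a dark line; which card is in which quarter varies. The line's outer edge runs 8 mm outside the thing's silhouette all round
- spot_mug (a point): on the mug's card: centre of the drawn circle (76 mm over the line) where the mug stands, at floor level; x points along the card's length to the drawn handle, z up
- spot_mug_handle (a point): on the mug's card: the point of the drawn handle over which the mug's handle point (point mug_handle) belongs, 42 mm from spot_mug along its x, at floor level
- spot_tool (a point): on the modelling tool's card: the point over which tool_mid belongs, at floor level; x points along the outline to its narrow tip, z up
- spot_tool_tip (a point): on the modelling tool's card: the drawn narrow tip, 68 mm from spot_tool along its x, at floor level
- spot_scraper (a point): on the scraper's card: the point (on the drawn handle) over which scraper_mid belongs, at floor level; x points along the outline to the wide blade's edge, z up
- spot_scraper_tip (a point): on the scraper's card: middle of the drawn blade edge, 70 mm from spot_scraper along its x, at floor level
- turntable: small turntable, fixed foot 100 mm across, origin at the centre of its underside; carries an aluminium disc 140 mm across whose top is 54 mm above the counter and which turns stiffly by hand. The mug starts on it, up to about 20 mm off its centre
- mug_mid (a point): centre of the loose, pinkish-tan bisque mug, half-way up its height: straight round body 60 mm across, 74 mm high, wall 4 mm, about 0.17 kg; this point is 37 mm above its underside. z up, x towards the handle
- mug_handle (a point): point within the mug's handle loop, 42 mm from mug_mid along the mug's x, same height. The handle is a 9 mm thick loop reaching 55 mm from the mug's axis, between 14 and 65 mm above the underside
- tool_mid (a point): grip point of the loose yellow plastic modelling tool, 7 mm above its underside: bar 16 mm wide and 14 mm high between 66 mm behind and 39 mm ahead of this point, then a narrow tip 9 mm wide and 8 mm high to 68 mm ahead; round end 19 mm across behind (to 75 mm); about 40 g, balanced close to this point. It lies flat; x along it to the narrow tip, z up
- tool_tip (a point): end of the modelling tool's narrow tip, 68 mm from tool_mid along its x, 4 mm above its underside
- scraper_mid (a point): grip point on the loose scraper's dark wooden handle, 9 mm above its underside and near its balance point: handle 20 mm wide, 18 mm high, from 70 mm behind to 20 mm ahead of this point; then a flat steel blade 56 mm wide, 50 mm long, 3 mm thick at the underside's level; about 0.11 kg. It lies flat; x along the handle to the blade, z up
- scraper_tip (a point): middle of the scraper blade's far edge, 70 mm from scraper_mid along its x, 1.5 mm above its underside
- pin_mid (a point): centre of the loose rolling pin stub (pale wood, 36 mm thick, 130 mm long with its dark knobs along its x, planed flat beneath), already on its own card in the tray, its top 34 mm above the tray floor; to be left alone
- jar: loose glass jar with a blue cap, 68 mm across, 100 mm high, at the back; origin at the centre of its underside; leave alone
- bowl: loose terracotta bowl, 110 mm across, 50 mm high, at the back; origin at the centre of its underside; leave alone
- spoon: loose pale wooden spoon lying on the counter at the far left, along its x; origin on its underside; leave alone
- cutter: loose copper ring cutter, 64 mm across, 25 mm high, at the back right; origin at the centre of its underside; leave alone
- batten: loose flat wooden batten, 30 x 200 x 12 mm, at the back; origin at the centre of its underside; leave alone
There are look-alikes about, which are no part of the job. Of the things that look like the part that bears tool_mid, the largest one is meant.

How it is judged:
At the end, for the whole second after the job is handed in: Mug, tool and scraper rest level on the tray floor (4 mm, 0.1 rad), each mid point within 12 mm of its spot and handle or tip within 18 mm of the drawn one, at rest; pin stub within 12 mm, and jar, bowl, spoon, cutter, batten within 30 mm, of where they started (horizontal distance between mug_mid and spot_mug below 0.012 m and horizontal distance between mug_handle and spot_mug_handle below 0.018 m and z of mug_mid in the frame of tray below 0.046 m and angle between each of mug_mid, tool_mid, scraper_mid's own z axis and vertical below 0.1 rad and linear speed of each of mug, tool, scraper below 0.02 m/s and horizontal distance between tool_mid and spot_tool below 0.012 m and horizontal distance between tool_tip and spot_tool_tip below 0.018 m and z of tool_mid in the frame of tray below 0.016 m and horizontal distance between scraper_mid and spot_scraper below 0.012 m and horizontal distance between scraper_tip and spot_scraper_tip below 0.018 m and z of scraper_mid in the frame of tray below 0.018 m and distance of pin_mid from where it was at the start of the episode below 0.012 m and distance of each of jar, bowl, spoon, cutter, batten from where it was at the start of the episode below 0.03 m); the robot touches nothing.
It fails at once if the mug is tipped by more than 0.6 rad (angle between mug_mid's own z axis and vertical above 0.6 rad).
It fails at once if the mug comes down low (its underside within about 15 mm of the tray floor level) faster than 0.5 m/s (dropped or banged down) (linear speed of mug above 0.5 m/s and z of mug_mid in the frame of tray below 0.057 m).
It fails at once if the rolling pin stub is pushed more than 30 mm (distance of pin_mid from where it was at the start of the episode above 0.03 m).
It also fails if it takes over 72 s, if anything falls off the work surface, if the arm or the gripper's body presses on something with over 40 N, if the wrist force passes 120 N, or if a joint passes its speed limit or range.

## Working session

There is one attempt and no reset: what is moved stays moved. The work goes in short steps, Python scripts to look and compute and a tool call to move; the robot and the scene stay as the last step left them, time stands still between calls to the robot, and variables do not carry over. Pictures are saved under pics/ and viewed, at most 10 in all, crops included, and the job is handed in when it is done.

Besides the shell and the picture viewer there is one more tool, called after ">>>" by a JSON object that holds its "fn" and its "kwargs", one argument or row to a line. servo_tool: Moves the arm, as the interface text tells. Shift numbers are shares of 0.02 m and turn numbers shares of 0.15 rad, none past 1 either way. Its arguments: {"type":"object","properties":{"motion":{"type":"array","items":{"type":"number","minimum":-1,"maximum":1}},"grip_force":{"type":"number"}},"required":["motion"]}

```bash
mkdir -p pics; ls
cat > h.py <<'E'
import numpy as np, cv2
from station import bot
from scipy.spatial.transform import Rotation as R
def cam(n):
    c=bot.get_calibration(n); return np.array(c["mtx"],float),np.array(c["rvec"],float),np.array(c["tvec"],float)
def px2w(n,uv,z):
    K,r,t=cam(n); M=cv2.Rodrigues(r)[0]; uv=np.atleast_2d(uv).astype(float)
    d=np.c_[uv,np.ones(len(uv))]@np.linalg.inv(K).T@M; o=-M.T@t.ravel()
    return o+d*((z-o[2])/d[:,2])[:,None]
def w2px(n,p):
    K,r,t=cam(n); return cv2.projectPoints(np.atleast_2d(np.array(p,float)),r,t,K,None)[0][:,0]
def shot(n,f=None):
    im=bot.read_camera(n)[:,:,::-1].copy()
    if f: cv2.imwrite("pics/"+f,im)
    return im
def rel(p):  # world point -> tool shift
    o=bot.get_obs(); q=o["tool_rot"]; return R.from_quat([q[1],q[2],q[3],q[0]]).inv().apply(np.array(p)-o["eef_pos"])
E
python3 - <<'E'
from h import *
o=bot.get_obs();print(o)
for n in("top","side"):
    shot(n,n+"0.png")
    K,r,t=cam(n);M=cv2.Rodrigues(r)[0];print(n,K[0,0],-M.T@t.ravel())
    for k in["mug_mid","mug_handle","tool_mid","tool_tip","scraper_mid","scraper_tip","spot_mug","spot_mug_handle","spot_tool","spot_tool_tip","spot_scraper","spot_scraper_tip","pin_mid","tray","turntable"]:
        print(k,[(np.round(d["uv"]).tolist(),round(d["p"],2)) for d in bot.boxes_of(n,k)])
E
```

```text
pics
{'t': 0.0, 'q': array([-1.35808036,  0.4778104 ,  0.02234052,  1.55646775, -0.01148522,
        1.10922889, -0.08310283]), 'joint_vel': array([-0.00189841, -0.00176119, -0.00010804,  0.00108456, -0.00203415,
        0.00055678, -0.00060597]), 'joint_torque': array([ 1.28365540e-03, -5.96434271e+01,  1.60813518e+00, -2.81192458e+01,
        1.24344896e-02,  9.02071421e-03, -2.46746197e-05]), 'eef_pos': array([0.21272118, 0.64013133, 0.3029118 ]), 'tool_rot': array([-6.98854760e-05,  1.59708808e-01,  9.87163765e-01, -8.90318326e-04]), 'contact_force': array([0.15372339, 0.22878307, 0.31565522]), 'torque': array([-0.02479664,  0.01095076, -0.04274319]), 'grasp_force': 0.0, 'gripper_width': 1.0030050208485162}
top 466.043537147294 [0.38728352 0.0341052  1.35890291]
mug_mid [([286.0, 220.0], 0.69)]
mug_handle [([286.0, 216.0], 0.9)]
tool_mid [([226.0, 252.0], 0.76), ([198.0, 280.0], 0.7), ([264.0, 281.0], 0.61)]
tool_tip [([223.0, 249.0], 0.84), ([200.0, 286.0], 0.53), ([261.0, 281.0], 0.5)]
scraper_mid [([213.0, 188.0], 0.56)]
scraper_tip [([217.0, 189.0], 0.85)]
spot_mug [([390.0, 
[... 631 characters left out ...]
65), ([327.0, 331.0], 0.61), ([357.0, 376.0], 0.55)]
tool_tip [([355.0, 377.0], 0.9), ([323.0, 326.0], 0.57), ([384.0, 299.0], 0.5)]
scraper_mid [([252.0, 311.0], 0.69)]
scraper_tip [([249.0, 314.0], 0.87), ([347.0, 196.0], 0.2)]
spot_mug [([366.0, 190.0], 0.79)]
spot_mug_handle [([367.0, 187.0], 0.85), ([321.0, 228.0], 0.74), ([251.0, 314.0], 0.19)]
spot_tool [([334.0, 182.0], 0.77)]
spot_tool_tip [([332.0, 179.0], 0.96)]
spot_scraper [([350.0, 148.0], 0.73)]
spot_scraper_tip [([350.0, 150.0], 0.92)]
pin_mid [([378.0, 151.0], 0.82), ([325.0, 326.0], 0.32)]
tray [([348.0, 204.0], 0.64), ([328.0, 327.0], 0.42)]
turntable [([331.0, 246.0], 0.79), ([324.0, 328.0], 0.65), ([217.0, 257.0], 0.36)]
```

Run:
```python
import cv2
a=cv2.imread("pics/top0.png"); cv2.imwrite("pics/c1.png",cv2.resize(a[120:320,160:480],None,fx=2.5,fy=2.5,interpolation=cv2.INTER_CUBIC))
a=cv2.imread("pics/side0.png"); cv2.imwrite("pics/c2.png",cv2.resize(a[100:400,180:480],None,fx=2,fy=2,interpolation=cv2.INTER_CUBIC))
```

```text
(no output)
```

View pics/c1.png

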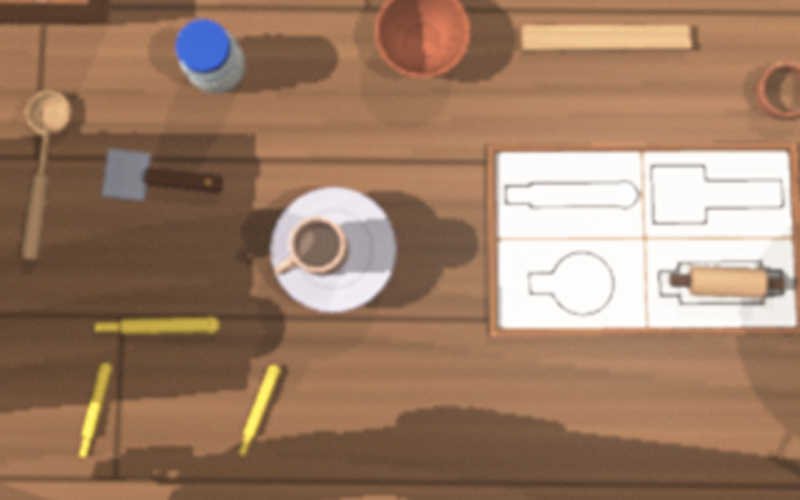

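View pics/c2.png

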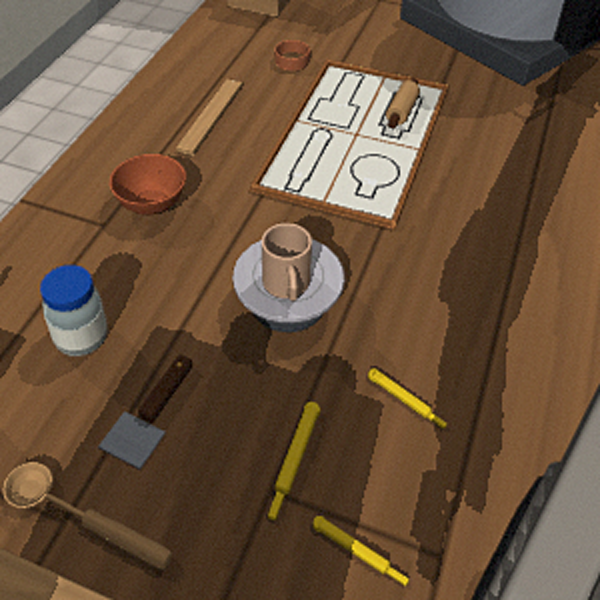

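Top crop (2.5×, offset 160,120): mug at (318,245), with its handle to the lower left. The tray is at (490–800, 145–335). Tool outline (503–640,194) and scraper outline (652–783,193) both point left; the mug circle is at (583,283) with its handle to the left.

Candidates for tool_mid, in full pixels, are (223,250), (198,284) and (264,284). The one at (223,250) looks longest. I'll measure the lengths to check.

```bash
cat > m.py <<'E'
from h import *
im=cv2.imread("pics/top0.png")
hsv=cv2.cvtColor(im,cv2.COLOR_BGR2HSV)
def blobs(mask,z,amin=60):
    n,l,s,c=cv2.connectedComponentsWithStats(mask.astype(np.uint8))
    for i in range(1,n):
        if s[i,4]>amin:
            yy,xx=np.where(l==i); w=px2w("top",np.c_[xx,yy],z)[:,:2]*1000
            r=cv2.minAreaRect(w.astype(np.float32)); c0=w.mean(0); U=np.linalg.svd(w-c0,full_matrices=False)[2][0]; a=(w-c0)@U
            b=(w-c0)@np.array([-U[1],U[0]])
            print(s[i,:4],s[i,4],"c",c0.round(1),"rect",np.round(r[0],1),np.round(r[1],1),"dir",U.round(3),"ends",(c0+U*a.min()).round(1),(c0+U*a.max()).round(1),"w",[np.ptp(b[(a<=a.min()+15)]).round(1),np.ptp(b[a>=a.max()-15]).round(1)])
if __name__=="__main__":
    print("axes u,v:",px2w("top",[[320,200],[420,200],[320,300]],0).round(3).tolist())
    print("yellow");blobs((hsv[...,0]>20)&(hsv[...,0]<36)&(hsv[...,1]>150)&(hsv[...,2]>80),0.012)
    # metric raster of tray, 0.5 mm/px
    q=px2w("top",[[350,172],[486,172],[350,260],[486,260]],.005)
    x0,x1,y0,y1=q[:,0].min(),q[:,0].max(),q[:,1].min(),q[:,1].max();print(x0,x1,y0,y1)
    X,Y=np.meshgrid(np.arange(x0,x1,.0005),np.arange(y0,y1,.0005))
    p=w2px("top",np.c_[X.ravel(),Y.ravel(),np.full(X.size,.005)]).astype(np.float32).reshape(*X.shape,2)
    ra=cv2.remap(im,p,None,cv2.INTER_CUBIC); cv2.imwrite("pics/tray.png",cv2.flip(ra,1)); print(ra.shape)
    g=cv2.cvtColor(ra,cv2.COLOR_BGR2GRAY);h2=cv2.cvtColor(ra,cv2.COLOR_BGR2HSV)
    n,l,s,c=cv2.connectedComponentsWithStats(((g>190)&(h2[...,1]<60)).astype(np.uint8))
    for i in range(1,n):
        if s[i,4]>1500: print("white",s[i].tolist(), "world mm", ((np.array([x0,y0])+c[i]*.0005)*1000).round(1), "x",((x0+.0005*s[i,0])*1e3).round(1),((x0+.0005*(s[i,0]+s[i,2]))*1e3).round(1),"y",((y0+.0005*s[i,1])*1e3).round(1),((y0+.0005*(s[i,1]+s[i,3]))*1e3).round(1))
    # scraper close crop + tools crop
    cv2.imwrite("pics/c3.png",cv2.resize(im[165:305,170:330],None,fx=4,fy=4,interpolation=cv2.INTER_CUBIC))
E
python3 m.py
```

```text
axes u,v: [[0.575, 0.056, 0.0], [0.578, -0.238, 0.0], [0.286, 0.053, 0.0]]
yellow
[198 247  50   7] 280 c [425.9 331.9] rect [425.2 334.8] [ 17.2 140.9] dir [ 0.034 -0.999] ends [423.4 405.2] [428.2 264.4] w [np.float64(8.9), np.float64(14.5)]
[192 265  13  38] 136 c [338.5 399.5] rect [330.1 401.8] [ 14.  106.7] dir [-0.982  0.19 ] ends [382.3 391. ] [277.6 411.3] w [np.float64(14.0), np.float64(9.0)]
[256 266  16  36] 123 c [335.  213.9] rect [331.8 215.8] [ 14.4 105.3] dir [-0.94   0.342] ends [381.  197.1] [282.  233.1] w [np.float64(14.4), np.float64(7.4)]
0.40041068307215205 0.6625970818328832 -0.4334556856850065 -0.031373056991650695
(805, 525, 3)
white [53, 63, 423, 691, 261489] world mm [ 536.4 -221.7] x 426.9 638.4 y -402.0 -56.5
```

View pics/c3.png

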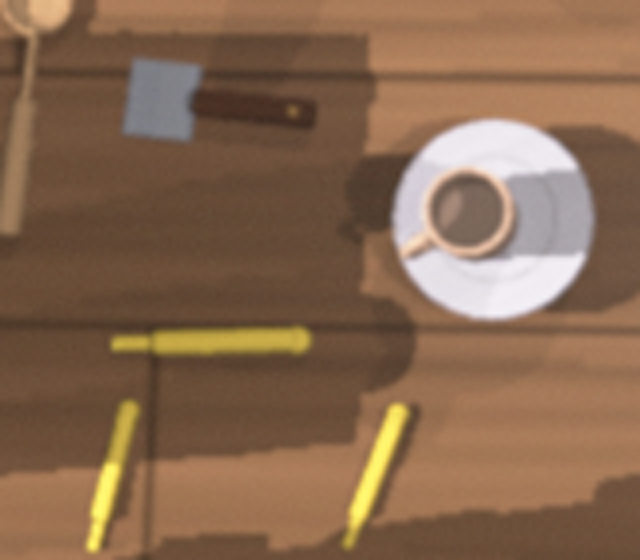

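View pics/tray.png

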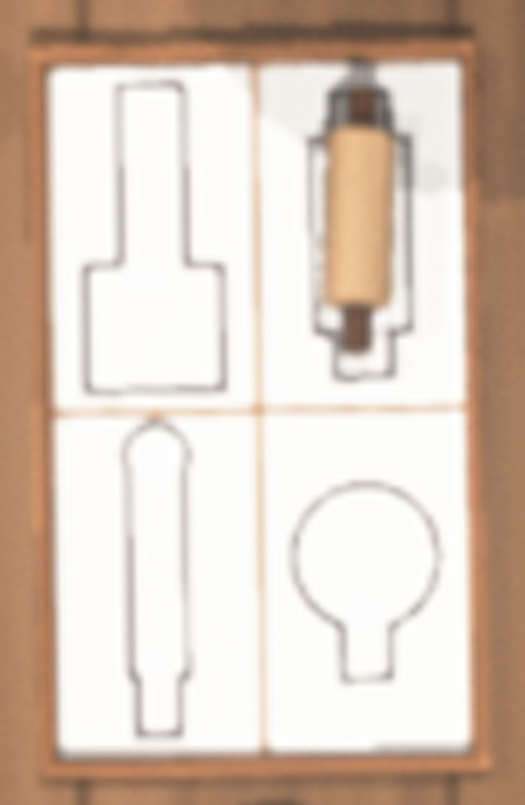

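The largest tool is the one at (223,250): 141 mm against about 106 mm for the other two. Its narrow tip points to +y, which the crop confirms.

```bash
cat >> h.py <<'E'
def plan(p,yaw,n):
    """rows to TCP p with tool y axis at world angle yaw (deg), tool z down"""
    o=bot.get_obs(); q=o["tool_rot"]; C=R.from_quat([q[1],q[2],q[3],q[0]]); a=np.radians(yaw)
    y=np.array([np.cos(a),np.sin(a),0]); z=np.array([0,0,-1.]); T=R.from_matrix(np.c_[np.cross(y,z),y,z])
    w=(C.inv()*T).as_rotvec()/n; d=(np.array(p)-o["eef_pos"])/n
    print("t",round(o["t"],2),"at",o["eef_pos"].round(4),"turn/row",(w/.15).round(3),"max",end=" ")
    rows=[]
    for i in range(n):
        rows.append(np.r_[C.inv().apply(d)/.02,w/.15]); C=C*R.from_rotvec(w)
    print(np.abs(rows).max().round(2))
    for r in rows: print(",".join(f"{v:.2f}" for v in r))
E
python3 - <<'E'
from h import *
f=lambda p:((np.array(p)+.5)/4-.5)+np.array([170,165])
s=px2w("top",[f((128,98)),f((194,102))],.002);e=px2w("top",[f((194,102)),f((316,113))],.018)
print("scraper tip/base",s.round(4).tolist(),"handle",e.round(4).tolist())
m=px2w("top",f((469,210)),.128)[0];h=px2w("top",f((405,252)),.108)[0]
print("mug",m,h,np.degrees(np.arctan2(*(h-m)[1::-1])),np.hypot(*(h-m)[:2]))
plan([.4255,.338,.15],0,18)
E
```

```text
scraper tip/base [[0.6034, 0.4058, 0.002], [0.6009, 0.357, 0.002]] handle [[0.5984, 0.3532, 0.018], [0.5911, 0.2641, 0.018]]
mug [0.51037825 0.14162561 0.128     ] [0.48360106 0.1857639  0.108     ] 121.24375530192167 0.05162563321322717
t 1.6 at [0.2128 0.6406 0.3039] turn/row [-0.    -0.     0.463] max 1.03
-0.83,-0.61,0.43,-0.00,-0.00,0.46
-0.87,-0.55,0.43,-0.00,-0.00,0.46
-0.90,-0.49,0.43,-0.00,-0.00,0.46
-0.93,-0.43,0.43,-0.00,-0.00,0.46
-0.96,-0.36,0.43,-0.00,-0.00,0.46
-0.98,-0.29,0.43,-0.00,-0.00,0.46
-1.00,-0.22,0.43,-0.00,-0.00,0.46
-1.02,-0.15,0.43,-0.00,-0.00,0.46
-1.02,-0.08,0.43,-0.00,-0.00,0.46
-1.03,-0.01,0.43,-0.00,-0.00,0.46
-1.03,0.06,0.43,-0.00,-0.00,0.46
-1.02,0.13,0.43,-0.00,-0.00,0.46
-1.01,0.20,0.43,-0.00,-0.00,0.46
-0.99,0.27,0.43,-0.00,-0.00,0.46
-0.97,0.34,0.43,-0.00,-0.00,0.46
-0.94,0.40,0.43,-0.00,-0.00,0.46
-0.91,0.47,0.43,-0.00,-0.00,0.46
-0.88,0.53,0.43,-0.00,-0.00,0.46
```

>>> {"fn": "servo_tool", "kwargs": {
  "motion": [-0.83, -0.61, 0.43, 0, 0, 0.46, 0, -0.87, -0.55, 0.43, 0, 0, 0.46, 0, -0.9, -0.49, 0.43, 0, 0, 0.46, 0, -0.93, -0.43, 0.43, 0, 0, 0.46, 0, -0.96, -0.36, 0.43, 0, 0, 0.46, 0],
  "grip_force": 40
}}

```text
t: 2.22
eef_pos: [0.2656, 0.5579, 0.26]
tool_rot: [-0.003, 0.324, 0.946, -0.001]
contact_force: [0.2, 0.2, 0.1]
gripper_width: 1.004
grasp_force: 0.0
```

>>> {"fn": "servo_tool", "kwargs": {
  "motion": [-0.98, -0.29, 0.43, 0, 0, 0.46, 0, -1, -0.22, 0.43, 0, 0, 0.46, 0, -1, -0.15, 0.43, 0, 0, 0.46, 0, -1, -0.08, 0.43, 0, 0, 0.46, 0, -1, -0.01, 0.43, 0, 0, 0.46, 0]
}}

```text
t: 2.85
eef_pos: [0.3317, 0.4731, 0.2174]
tool_rot: [0.0, 0.486, 0.874, 0.0]
contact_force: [0.3, -0.2, -1.1]
gripper_width: 0.999
grasp_force: 0.0
```

>>> {"fn": "servo_tool", "kwargs": {
  "motion": [-1, 0.06, 0.43, 0, 0, 0.46, 0, -1, 0.13, 0.43, 0, 0, 0.46, 0, -1, 0.2, 0.43, 0, 0, 0.46, 0, -0.99, 0.27, 0.43, 0, 0, 0.46, 0.3, -0.97, 0.34, 0.43, 0, 0, 0.46, 0.5]
}}

```text
t: 3.48
eef_pos: [0.3906, 0.3904, 0.1743]
tool_rot: [0.0, 0.629, 0.777, 0.0]
contact_force: [0.4, 0.1, 0.9]
gripper_width: 0.604
grasp_force: 0.0
```

>>> {"fn": "servo_tool", "kwargs": {
  "motion": [-0.94, 0.4, 0.43, 0, 0, 0.46, 0.5, -0.91, 0.47, 0.43, 0, 0, 0.46, 0.5, -0.88, 0.53, 0.43, 0, 0, 0.46, 0.5, 0, 0, 0, 0, 0, 0, 0.5, 0, 0, 0, 0, 0, 0, 0.5]
}}

```text
t: 4.1
eef_pos: [0.4253, 0.3421, 0.1492]
tool_rot: [-0.0, 0.704, 0.71, 0.0]
contact_force: [-0.1, 1.3, 0.2]
gripper_width: 0.502
grasp_force: 0.0
```

Run:
```python
from h import *
im=shot("side","s1.png"); o=bot.get_obs(); print(o["eef_pos"],o["tool_rot"],o["gripper_width"],o["q"].round(2))
cv2.imwrite("pics/c4.png",cv2.resize(im[200:400,200:480],None,fx=2.5,fy=2.5,interpolation=cv2.INTER_CUBIC))
print(w2px("side",[[.4255,.338,.007],[.4235,.406,.004]]))
```

```text
[0.42513097 0.34246674 0.14931818] [-3.41347808e-04  7.03688998e-01  7.10507961e-01  3.40642822e-04] 0.49289350288288797 [-1.05  0.49  0.32  2.01 -0.24  0.68 -0.56]
[[324.01744962 328.31897795]
 [313.06978672 357.67083897]]
```

View pics/c4.png

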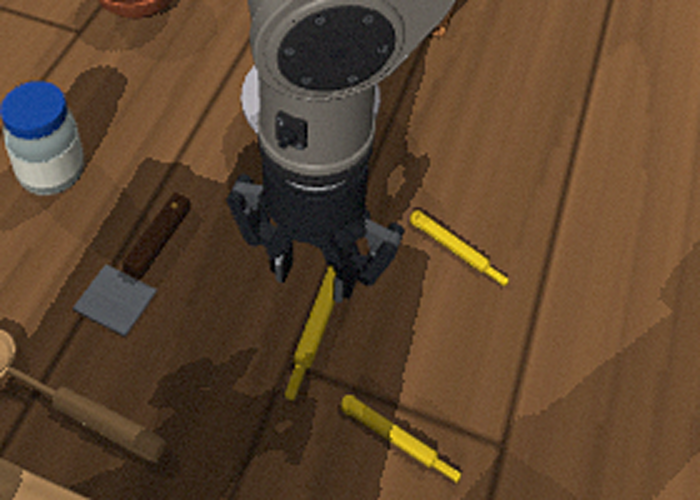

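Run:
```python
from h import *
im=cv2.imread("pics/side0.png");hsv=cv2.cvtColor(im,cv2.COLOR_BGR2HSV)
mk=((hsv[...,0]>20)&(hsv[...,0]<36)&(hsv[...,1]>150)&(hsv[...,2]>60)).astype(np.uint8)
n,l,s,c=cv2.connectedComponentsWithStats(mk)
for i in range(1,n):
    if s[i,4]>60:
        yy,xx=np.where(l==i);w=px2w("side",np.c_[xx,yy],.007)[:,:2]*1000;r=cv2.minAreaRect(w.astype(np.float32));print(s[i],np.round(r,1) if 0 else r)
```

```text
[364 284  39  30 262] ((326.2246398925781, 217.70892333984375), (17.612625122070312, 108.5286865234375), 69.2674789428711)
[314 301  26  59 442] ((419.9263610839844, 335.876220703125), (19.0621280670166, 144.94882202148438), 2.1811866760253906)
[336 358  49  35 361] ((323.8181457519531, 404.6846008300781), (15.75365924835205, 108.0172119140625), 77.41912078857422)
```

>>> {"fn": "servo_tool", "kwargs": {
  "motion": [-0.15, -0.1, 0.9, 0, 0, 0.05, 0.5, 0, 0, 0.9, 0, 0, 0, 0.5, 0, 0, 0.9, 0, 0, 0, 0.5, 0, 0, 0.8, 0, 0, 0, 0.5, 0, 0, 0.1, 0, 0, 0, 0.5]
}}

```text
t: 4.78
eef_pos: [0.423, 0.338, 0.0756]
tool_rot: [-0.0, 0.707, 0.707, -0.001]
contact_force: [-0.0, -0.7, -0.7]
gripper_width: 0.5
grasp_force: 0.0
```

>>> {"fn": "servo_tool", "kwargs": {
  "motion": [0, 0, 0, 0, 0, 0, 1, 0, 0, 0, 0, 0, 0, 1, 0, 0, 0, 0, 0, 0, 1, 0, 0, 0, 0, 0, 0, 1, 0, 0, 0, 0, 0, 0, 1]
}}

```text
t: 5.4
eef_pos: [0.4238, 0.3387, 0.0776]
tool_rot: [-0.0, 0.707, 0.707, 0.0]
contact_force: [0.3, -0.1, 5.4]
gripper_width: 0.178
grasp_force: 40.6
```

Run:
```python
from h import *
o=bot.get_obs();print(o["gripper_width"],o["contact_force"],o["grasp_force"])
plan([.50,.20,.25],0.5,9)
```

```text
0.177613682569308 [ 0.30787518 -0.05425783  5.36989677] 40.55994987487793
t 5.4 at [0.4238 0.3387 0.0776] turn/row [ 0.    -0.001 -0.006] max 0.96
-0.77,0.42,-0.96,0.00,-0.00,-0.01
-0.77,0.42,-0.96,0.00,-0.00,-0.01
-0.77,0.42,-0.96,0.00,-0.00,-0.01
-0.77,0.42,-0.96,0.00,-0.00,-0.01
-0.77,0.42,-0.96,0.00,-0.00,-0.01
-0.77,0.42,-0.96,0.00,-0.00,-0.01
-0.77,0.42,-0.96,0.00,-0.00,-0.01
-0.77,0.42,-0.96,0.00,-0.00,-0.01
-0.77,0.42,-0.96,0.00,-0.00,-0.01
```

>>> {"fn": "servo_tool", "kwargs": {
  "motion": [0, 0, -1, 0, 0, 0, 1, -0.85, 0.45, -1, 0, 0, 0, 1, -0.85, 0.45, -1, 0, 0, 0, 1, -0.85, 0.45, -1, 0, 0, 0, 1, -0.85, 0.45, -1, 0, 0, 0, 1]
}}

```text
t: 6.02
eef_pos: [0.46, 0.269, 0.178]
tool_rot: [0.0, 0.707, 0.707, -0.0]
contact_force: [-0.2, 0.1, -1.0]
gripper_width: 0.173
grasp_force: 39.9
```

>>> {"fn": "servo_tool", "kwargs": {
  "motion": [-0.85, 0.45, -1, 0, 0, 0, 1, -0.85, 0.45, -1, 0, 0, 0, 1, -0.85, 0.45, -1, 0, 0, 0, 1, -0.85, 0.45, -1, 0, 0, 0, 1, -1, 0.25, 0, 0, 0, 0, 1]
}}

```text
t: 6.65
eef_pos: [0.5018, 0.1814, 0.259]
tool_rot: [0.0, 0.707, 0.707, 0.002]
contact_force: [0.3, -0.3, -0.5]
gripper_width: 0.174
grasp_force: 39.9
```

>>> {"fn": "servo_tool", "kwargs": {
  "motion": [-1, 0.25, 0, 0, 0, 0, 1, -1, 0.25, 0, 0, 0, 0, 1, -1, 0.25, 0, 0, 0, 0, 1, -1, 0.25, 0, 0, 0, 0, 1, -1, 0.25, 0, 0, 0, 0, 1]
}}

```text
t: 7.28
eef_pos: [0.5255, 0.0809, 0.2573]
tool_rot: [-0.0, 0.707, 0.707, -0.0]
contact_force: [1.0, -0.1, -0.1]
gripper_width: 0.174
grasp_force: 39.9
```

>>> {"fn": "servo_tool", "kwargs": {
  "motion": [-1, 0.25, 0, 0, 0, 0, 1, -1, 0.25, 0, 0, 0, 0, 1, -1, 0.25, 0, 0, 0, 0, 1, -1, 0.25, 0, 0, 0, 0, 1, -1, 0.25, 0.3, 0, 0, 0, 1]
}}

```text
t: 7.9
eef_pos: [0.5507, -0.019, 0.2516]
tool_rot: [0.0, 0.707, 0.707, 0.0]
contact_force: [-0.5, 0.5, -0.5]
gripper_width: 0.168
grasp_force: 39.9
```

Run:
```python
from h import *
o=bot.get_obs();print(o["gripper_width"],o["q"].round(2))
plan([.5825,-.142,.11],0.7,8)
```

```text
0.16784077367714303 [-0.46  0.36  0.48  1.93 -0.21  0.9   0.12]
t 7.9 at [ 0.5507 -0.019   0.2516] turn/row [ 0.001 -0.    -0.011] max 0.89
-0.77,0.20,0.89,0.00,-0.00,-0.01
-0.77,0.20,0.89,0.00,-0.00,-0.01
-0.77,0.20,0.89,0.00,-0.00,-0.01
-0.77,0.20,0.89,0.00,-0.00,-0.01
-0.77,0.19,0.89,0.00,-0.00,-0.01
-0.77,0.19,0.89,0.00,-0.00,-0.01
-0.77,0.19,0.89,0.00,-0.00,-0.01
-0.77,0.19,0.89,0.00,-0.00,-0.01
```

>>> {"fn": "servo_tool", "kwargs": {
  "motion": [-0.77, 0.2, 0.89, 0, 0, 0, 1, -0.77, 0.2, 0.89, 0, 0, 0, 1, -0.77, 0.2, 0.89, 0, 0, 0, 1, -0.77, 0.2, 0.89, 0, 0, 0, 1, -0.77, 0.2, 0.89, 0, 0, 0, 1]
}}

```text
t: 8.52
eef_pos: [0.5704, -0.0957, 0.1618]
tool_rot: [-0.0, 0.707, 0.707, -0.0]
contact_force: [-0.2, 0.8, 0.2]
gripper_width: 0.17
grasp_force: 39.9
```

>>> {"fn": "servo_tool", "kwargs": {
  "motion": [-0.77, 0.19, 0.89, 0, 0, 0, 1, -0.77, 0.19, 0.89, 0, 0, 0, 1, -0.77, 0.19, 0.89, 0, 0, 0, 1, 0, 0, 0, 0, 0, 0, 1, 0, 0, 0, 0, 0, 0, 1]
}}

```text
t: 9.15
eef_pos: [0.5821, -0.1405, 0.1093]
tool_rot: [-0.0, 0.707, 0.707, 0.0]
contact_force: [0.5, 0.0, -0.2]
gripper_width: 0.174
grasp_force: 39.9
```

Run:
```python
from h import *
o=bot.get_obs();print(o["eef_pos"],o["gripper_width"])
im=shot("top","t2.png"); 
a=cv2.resize(im[165:275,340:490],None,fx=4,fy=4,interpolation=cv2.INTER_CUBIC)
b=shot("side","s2.png");b=cv2.resize(b[120:240,280:430],None,fx=4,fy=4,interpolation=cv2.INTER_CUBIC)[:,:600]
cv2.imwrite("pics/c5.png",cv2.resize(b,None,fx=1,fy=1)); cv2.imwrite("pics/c5t.png",a)
```

```text
[ 0.5821193  -0.14046613  0.10927367] 0.17432194719360522
```

View pics/c5.png

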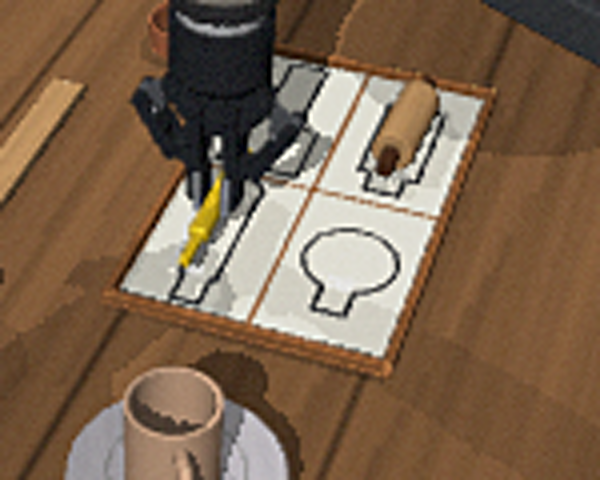

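Run:
```python
from h import *
print("pred tip",w2px("side",[.5815,-.0725,.036]),"seen 326.2,185.5")
print("pred outline end",w2px("side",[.582,-.065,.005]),"seen ~326.8,194.5")
f=lambda c:(np.array(c)+.5)/4-.5+np.array([280,120])
print("outline end side",px2w("side",[f((187,301)),f((340,315))],.005), "tip side",px2w("side",f((185,262)),.036))
print("mug circle L,R",px2w("side",[f((302,262)),f((399,267))],.005))
```

```text
pred tip [[324.92049537 185.19090875]] seen 326.2,185.5
pred outline end [[323.73778807 194.47283378]] seen ~326.8,194.5
outline end side [[ 0.57404549 -0.06626895  0.005     ]
 [ 0.4635501  -0.09395301  0.005     ]] tip side [[ 0.57899145 -0.07381598  0.036     ]]
mug circle L,R [[ 0.5077887  -0.14004009  0.005     ]
 [ 0.43719458 -0.16197129  0.005     ]]
```

Run:
```python
from h import *
for n,f in(("top","t2.png"),("side","s2.png")):
    im=cv2.imread("pics/"+f);hsv=cv2.cvtColor(im,cv2.COLOR_BGR2HSV)
    mk=((hsv[...,0]>20)&(hsv[...,0]<36)&(hsv[...,1]>130)&(hsv[...,2]>80)).astype(np.uint8)
    N,l,s,c=cv2.connectedComponentsWithStats(mk)
    for i in range(1,N):
        if s[i,4]>6 and c[i][0]>(340 if n=="top" else 300) and c[i][1]<240:
            yy,xx=np.where(l==i); w=px2w(n,np.c_[xx,yy],.04)[:,:2]*1000; print(n,s[i],"mean",w.mean(0).round(1)," y range",w[:,1].min().round(1),w[:,1].max().round(1), "x at max-y end",w[w[:,1]>w[:,1].max()-12][:,0].mean().round(1))
    # dark line pixels of tool outline near tip: in original picture, metric raster
im0={"top":cv2.imread("pics/top0.png"),"side":cv2.imread("pics/side0.png")}
for n in im0:
    X,Y=np.meshgrid(np.arange(.44,.64,.0005),np.arange(-.24,-.05,.0005))
    p=w2px(n,np.c_[X.ravel(),Y.ravel(),np.full(X.size,.005)]).astype(np.float32).reshape(*X.shape,2)
    g=cv2.remap(cv2.cvtColor(im0[n],cv2.COLOR_BGR2GRAY),p,None,cv2.INTER_CUBIC)
    N,l,s,c=cv2.connectedComponentsWithStats((g<150).astype(np.uint8))
    for i in range(1,N):
        if s[i,4]>300: print(n,"x",(.44+.0005*s[i,0]).round(4),(.44+.0005*(s[i,0]+s[i,2])).round(4),"y",(-.24+.0005*s[i,1]).round(4),(-.24+.0005*(s[i,1]+s[i,3])).round(4),s[i,4])
```

```text
top [366 193  12   4  23] mean [586.4 -96.1]  y range -107.2 -75.7 x at max-y end 585.1
side [325 163  11  24  91] mean [ 580.9 -117.2]  y range -177.7 -66.1 x at max-y end 578.4
top x 0.44 0.64 y -0.24 -0.05 6579
side x 0.44 0.64 y -0.24 -0.05 27894
side x 0.5425 0.5775 y -0.24 -0.234 578
side x 0.592 0.616 y -0.24 -0.2335 450
side x 0.44 0.513 y -0.1945 -0.0895 5390
```

>>> {"fn": "servo_tool", "kwargs": {
  "motion": [-0.02, -0.13, 0.6, 0, 0, 0, 1, 0, 0, 0.4, 0, 0, 0, 1, 0, 0, 0.3, 0, 0, 0, 1, 0, 0, 0, 0, 0, 0, 1, 0, 0, 0, 0, 0, 0, 1]
}}

```text
t: 9.88
eef_pos: [0.5794, -0.1411, 0.0826]
tool_rot: [-0.0, 0.707, 0.707, -0.0]
contact_force: [-2.0, 0.6, 3.5]
gripper_width: 0.169
grasp_force: 40.3
```

>>> {"fn": "servo_tool", "kwargs": {
  "motion": [0, 0, 0, 0, 0, 0, 0.55, 0, 0, 0, 0, 0, 0, 0.55, 0, 0, 0, 0, 0, 0, 0.55, 0, 0, -0.6, 0, 0, 0, 0.55, 0, 0, -1, 0, 0, 0, 0.55]
}}

```text
t: 10.5
eef_pos: [0.5793, -0.1411, 0.1155]
tool_rot: [-0.0, 0.707, 0.707, -0.0]
contact_force: [-0.1, 0.1, 0.4]
gripper_width: 0.453
grasp_force: 0.0
```

Run:
```python
from h import *
plan([.594,.335,.21],5,24)
```

```text
t 10.5 at [ 0.5793 -0.1411  0.1155] turn/row [-0.    -0.    -0.024] max 0.99
0.99,0.03,-0.20,-0.00,-0.00,-0.02
0.99,0.03,-0.20,-0.00,-0.00,-0.02
0.99,0.04,-0.20,-0.00,-0.00,-0.02
0.99,0.04,-0.20,-0.00,-0.00,-0.02
0.99,0.05,-0.20,-0.00,-0.00,-0.02
0.99,0.05,-0.20,-0.00,-0.00,-0.02
0.99,0.05,-0.20,-0.00,-0.00,-0.02
0.99,0.06,-0.20,-0.00,-0.00,-0.02
0.99,0.06,-0.20,-0.00,-0.00,-0.02
0.99,0.06,-0.20,-0.00,-0.00,-0.02
0.99,0.07,-0.20,-0.00,-0.00,-0.02
0.99,0.07,-0.20,-0.00,-0.00,-0.02
0.99,0.07,-0.20,-0.00,-0.00,-0.02
0.99,0.08,-0.20,-0.00,-0.00,-0.02
0.99,0.08,-0.20,-0.00,-0.00,-0.02
0.99,0.08,-0.20,-0.00,-0.00,-0.02
0.99,0.09,-0.20,-0.00,-0.00,-0.02
0.99,0.09,-0.20,-0.00,-0.00,-0.02
0.99,0.10,-0.20,-0.00,-0.00,-0.02
0.99,0.10,-0.20,-0.00,-0.00,-0.02
0.99,0.10,-0.20,-0.00,-0.00,-0.02
0.99,0.11,-0.20,-0.00,-0.00,-0.02
0.99,0.11,-0.20,-0.00,-0.00,-0.02
0.99,0.11,-0.20,-0.00,-0.00,-0.02
```

>>> {"fn": "servo_tool", "kwargs": {
  "motion": [1, 0.03, -0.6, 0, 0, 0, 0.5, 1, 0.03, -0.6, 0, 0, 0, 0.5, 1, 0.03, -0.6, 0, 0, 0, 0.5, 1, 0.03, -0.6, 0, 0, 0, 0.5, 1, 0.03, -0.6, 0, 0, 0, 0.5]
}}

```text
t: 11.12
eef_pos: [0.5828, -0.0406, 0.1767]
tool_rot: [0.001, 0.707, 0.707, 0.001]
contact_force: [0.8, -0.7, 0.6]
gripper_width: 0.502
grasp_force: 0.0
```

>>> {"fn": "servo_tool", "kwargs": {
  "motion": [1, 0.03, -0.4, 0, 0, 0, 0.5, 1, 0.03, -0.4, 0, 0, 0, 0.5, 1, 0.03, -0.4, 0, 0, 0, 0.5, 1, 0.03, -0.4, 0, 0, 0, 0.5, 1, 0.03, -0.4, 0, 0, 0, 0.5]
}}

```text
t: 11.75
eef_pos: [0.5856, 0.0594, 0.2167]
tool_rot: [0.0, 0.707, 0.707, 0.001]
contact_force: [0.3, -0.1, -0.7]
gripper_width: 0.501
grasp_force: 0.0
```

>>> {"fn": "servo_tool", "kwargs": {
  "motion": [1, 0, 0, 0, 0, 0.06, 0.5, 1, 0, 0, 0, 0, 0.06, 0.5, 1, 0, 0, 0, 0, 0.06, 0.5, 1, 0, 0, 0, 0, 0.06, 0.5, 1, 0, 0, 0, 0, 0.06, 0.5]
}}

```text
t: 12.38
eef_pos: [0.5874, 0.1594, 0.2164]
tool_rot: [0.0, 0.723, 0.691, 0.001]
contact_force: [-0.9, 0.1, -0.4]
gripper_width: 0.502
grasp_force: 0.0
```

>>> {"fn": "servo_tool", "kwargs": {
  "motion": [1, 0, 0, 0, 0, 0.06, 0.5, 1, 0, 0, 0, 0, 0.06, 0.5, 1, 0, 0, 0, 0, 0.06, 0.5, 1, 0, 0, 0, 0, 0.06, 0.5, 1, 0, 0, 0, 0, 0.06, 0.5]
}}

```text
t: 13.0
eef_pos: [0.5935, 0.2599, 0.2148]
tool_rot: [0.0, 0.738, 0.675, 0.0]
contact_force: [0.3, -0.1, 0.2]
gripper_width: 0.502
grasp_force: 0.0
```

Run:
```python
from h import *
plan([.594,.335,.125],-5,5)
# tool check from the top in the placed state
im=shot("top","t3.png");hsv=cv2.cvtColor(im,cv2.COLOR_BGR2HSV)
mk=((hsv[...,0]>20)&(hsv[...,0]<36)&(hsv[...,1]>130)&(hsv[...,2]>80)).astype(np.uint8)
N,l,s,c=cv2.connectedComponentsWithStats(mk)
for i in range(1,N):
    if s[i,4]>60 and c[i][0]>340:
        yy,xx=np.where(l==i); print(cv2.minAreaRect((px2w("top",np.c_[xx,yy],.017)[:,:2]*1000).astype(np.float32)))
a=cv2.resize(im[165:275,340:490],None,fx=4,fy=4,interpolation=cv2.INTER_CUBIC)
cv2.imwrite("pics/c6.png",a)
```

```text
t 13.0 at [0.5935 0.2599 0.2148] turn/row [ 0.     0.    -0.004] max 0.9
0.75,-0.06,0.90,0.00,0.00,-0.00
0.75,-0.06,0.90,0.00,0.00,-0.00
0.75,-0.06,0.90,0.00,0.00,-0.00
0.75,-0.06,0.90,0.00,0.00,-0.00
0.75,-0.06,0.90,0.00,0.00,-0.00
((583.6589965820312, -148.8778076171875), (119.25040435791016, 9.42570972442627), 88.87376403808594)
```

View pics/c6.png

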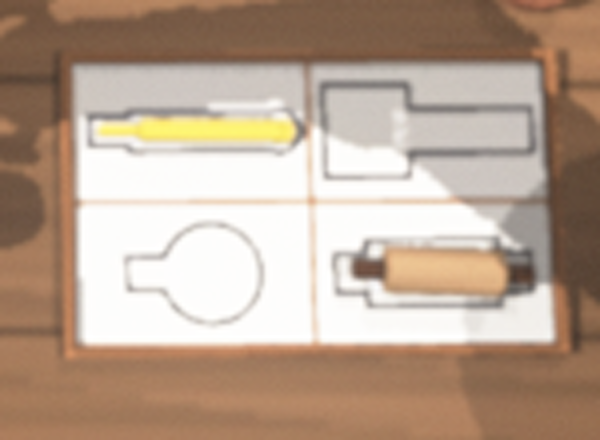

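>>> {"fn": "servo_tool", "kwargs": {
  "motion": [0.75, -0.06, 0.9, 0, 0, 0, 0.5, 0.75, -0.06, 0.9, 0, 0, 0, 0.5, 0.75, -0.06, 0.9, 0, 0, 0, 0.5, 0.75, -0.06, 0.9, 0, 0, 0, 0.5, 0.75, -0.06, 0.9, 0, 0, 0, 0.5]
}}

```text
t: 13.68
eef_pos: [0.594, 0.3348, 0.1231]
tool_rot: [-0.0, 0.738, 0.675, -0.0]
contact_force: [0.3, -0.1, 1.6]
gripper_width: 0.503
grasp_force: 0.0
```

>>> {"fn": "servo_tool", "kwargs": {
  "motion": [0, 0, 0, 0, 0, 0, 0.5, 0, 0, 0, 0, 0, 0, 0.5]
}}

```text
t: 13.92
eef_pos: [0.5947, 0.3333, 0.125]
tool_rot: [0.0, 0.738, 0.675, 0.0]
contact_force: [0.0, -0.3, -0.8]
gripper_width: 0.503
grasp_force: 0.0
```

Run:
```python
from h import *
o=bot.get_obs();print(o["eef_pos"])
im=shot("side","s4.png")
cv2.imwrite("pics/c7.png",cv2.resize(im[230:360,180:330],None,fx=4,fy=4,interpolation=cv2.INTER_CUBIC))
f=lambda c:np.array(c)/2+np.array([180,100])
# initial side picture: blade far edge corners ~ (100,437),(130,466); handle end (182,360)
print(px2w("side",[f((117,453))],.003),px2w("side",[f((182,362))],.014))
```

```text
[0.59467192 0.33328689 0.12502845]
[[0.60274875 0.40202709 0.003     ]] [[0.58585094 0.27489856 0.014     ]]
```

View pics/c7.png

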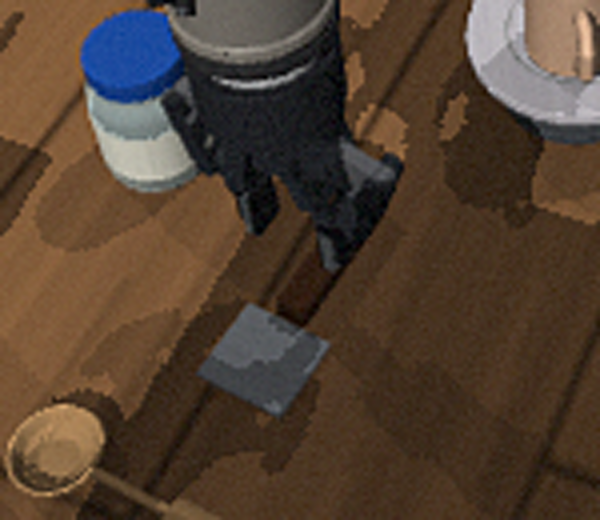

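>>> {"fn": "servo_tool", "kwargs": {
  "motion": [0.15, -0.05, 0.8, 0, 0, 0, 0.5, 0, 0, 0.8, 0, 0, 0, 0.5, 0, 0, 0.75, 0, 0, 0, 0.5, 0, 0, 0, 0, 0, 0, 0.5, 0, 0, 0, 0, 0, 0, 1],
  "grip_force": 60
}}

```text
t: 14.6
eef_pos: [0.5937, 0.3369, 0.0777]
tool_rot: [0.0, 0.738, 0.675, 0.0]
contact_force: [0.5, 0.1, 0.1]
gripper_width: 0.3
grasp_force: 0.0
```

>>> {"fn": "servo_tool", "kwargs": {
  "motion": [0, 0, 0, 0, 0, 0, 1, 0, 0, 0, 0, 0, 0, 1, 0, 0, 0, 0, 0, 0, 1, 0, 0, 0, 0, 0, 0, 1, 0, 0, -0.5, 0, 0, 0, 1]
}}

```text
t: 15.22
eef_pos: [0.5926, 0.3368, 0.0871]
tool_rot: [-0.0, 0.738, 0.675, -0.001]
contact_force: [-1.4, 0.8, -1.5]
gripper_width: 0.218
grasp_force: 61.2
```

Run:
```python
from h import *
plan([.585,.1,.25],-1,14)
```

```text
t 15.22 at [0.5926 0.3368 0.0871] turn/row [-0.001  0.001 -0.034] max 0.85
-0.85,0.05,-0.58,-0.00,0.00,-0.03
-0.85,0.04,-0.58,-0.00,0.00,-0.03
-0.85,0.04,-0.58,-0.00,0.00,-0.03
-0.85,0.03,-0.58,-0.00,0.00,-0.03
-0.85,0.03,-0.58,-0.00,0.00,-0.03
-0.85,0.03,-0.58,-0.00,0.00,-0.03
-0.85,0.02,-0.58,-0.00,0.00,-0.03
-0.85,0.02,-0.58,-0.00,0.00,-0.03
-0.85,0.01,-0.58,-0.00,0.00,-0.03
-0.85,0.01,-0.58,-0.00,0.00,-0.03
-0.85,0.00,-0.58,-0.00,0.00,-0.03
-0.85,0.00,-0.58,-0.00,0.00,-0.03
-0.85,-0.00,-0.58,-0.00,0.00,-0.03
-0.85,-0.01,-0.58,-0.00,0.00,-0.03
```

>>> {"fn": "servo_tool", "kwargs": {
  "motion": [-0.5, 0.03, -1, 0, 0, -0.05, 1, -0.8, 0.03, -1, 0, 0, -0.05, 1, -1, 0.03, -1, 0, 0, -0.05, 1, -1, 0.03, -1, 0, 0, -0.05, 1, -1, 0.03, -1, 0, 0, -0.05, 1]
}}

```text
t: 15.85
eef_pos: [0.5903, 0.2486, 0.1899]
tool_rot: [0.0, 0.726, 0.688, 0.0]
contact_force: [-0.2, 0.2, -1.5]
gripper_width: 0.209
grasp_force: 61.2
```

>>> {"fn": "servo_tool", "kwargs": {
  "motion": [-1, 0.03, -1, 0, 0, -0.05, 1, -1, 0.03, -0.5, 0, 0, -0.05, 1, -1, 0.02, -0.5, 0, 0, -0.05, 1, -1, 0.02, 0, 0, 0, -0.05, 1, -1, 0.02, 0, 0, 0, -0.05, 1]
}}

```text
t: 16.48
eef_pos: [0.5885, 0.1496, 0.2272]
tool_rot: [-0.0, 0.712, 0.702, -0.0]
contact_force: [0.6, -0.1, -1.0]
gripper_width: 0.212
grasp_force: 61.2
```

>>> {"fn": "servo_tool", "kwargs": {
  "motion": [-1, 0, 0, 0, 0, -0.05, 1, -1, 0, 0, 0, 0, -0.05, 1, -1, 0, 0, 0, 0, -0.03, 1, -1, 0, 0, 0, 0, -0.03, 1, -1, 0, 0, 0, 0, 0, 1]
}}

```text
t: 17.1
eef_pos: [0.5885, 0.0496, 0.2273]
tool_rot: [-0.0, 0.704, 0.71, -0.0]
contact_force: [0.1, 0.2, -1.0]
gripper_width: 0.213
grasp_force: 61.2
```

>>> {"fn": "servo_tool", "kwargs": {
  "motion": [-1, 0, 0, 0, 0, 0, 1, -1, 0, 0, 0, 0, 0, 1, -1, 0, 0, 0, 0, 0, 1, -1, 0, 0, 0, 0, 0, 1, -1, 0, 0, 0, 0, 0, 1]
}}

```text
t: 17.73
eef_pos: [0.5897, -0.0504, 0.2277]
tool_rot: [0.0, 0.704, 0.71, 0.0]
contact_force: [0.4, -0.1, -0.1]
gripper_width: 0.212
grasp_force: 61.2
```

>>> {"fn": "servo_tool", "kwargs": {
  "motion": [-1, 0, 0, 0, 0, 0, 1, -1, 0, 0, 0, 0, 0, 1, -1, 0, 0, 0, 0, 0, 1, -1, 0, 0, 0, 0, 0, 1, -1, 0, 0, 0, 0, 0, 1]
}}

```text
t: 18.35
eef_pos: [0.5907, -0.1503, 0.2277]
tool_rot: [-0.0, 0.704, 0.71, 0.0]
contact_force: [-0.1, -0.8, -0.8]
gripper_width: 0.212
grasp_force: 61.2
```

Run:
```python
from h import *
o=bot.get_obs();print(o["gripper_width"],o["q"].round(2))
plan([.5825,-.3135,.115],0.7,9)
```

```text
0.2119987294297456 [-0.22  0.49  0.49  1.82 -0.28  0.91  0.41]
t 18.35 at [ 0.5907 -0.1503  0.2277] turn/row [-0.    -0.    -0.002] max 0.91
-0.91,-0.05,0.63,-0.00,-0.00,-0.00
-0.91,-0.05,0.63,-0.00,-0.00,-0.00
-0.91,-0.05,0.63,-0.00,-0.00,-0.00
-0.91,-0.05,0.63,-0.00,-0.00,-0.00
-0.91,-0.06,0.63,-0.00,-0.00,-0.00
-0.91,-0.06,0.63,-0.00,-0.00,-0.00
-0.91,-0.06,0.63,-0.00,-0.00,-0.00
-0.91,-0.06,0.63,-0.00,-0.00,-0.00
-0.91,-0.06,0.63,-0.00,-0.00,-0.00
```

>>> {"fn": "servo_tool", "kwargs": {
  "motion": [-0.91, -0.05, 0.5, 0, 0, 0, 1, -0.91, -0.05, 0.6, 0, 0, 0, 1, -0.91, -0.05, 0.6, 0, 0, 0, 1, -0.91, -0.05, 0.6, 0, 0, 0, 1, -0.91, -0.05, 0.6, 0, 0, 0, 1]
}}

```text
t: 18.98
eef_pos: [0.5865, -0.2413, 0.1689]
tool_rot: [-0.0, 0.704, 0.71, 0.0]
contact_force: [-0.3, 1.1, -1.3]
gripper_width: 0.211
grasp_force: 61.2
```

>>> {"fn": "servo_tool", "kwargs": {
  "motion": [-0.91, -0.05, 0.65, 0, 0, 0, 1, -0.91, -0.05, 0.65, 0, 0, 0, 1, -0.91, -0.05, 0.65, 0, 0, 0, 1, -0.91, -0.05, 0.7, 0, 0, 0, 1, 0, 0, 0, 0, 0, 0, 1]
}}

```text
t: 19.6
eef_pos: [0.5818, -0.3149, 0.1153]
tool_rot: [-0.001, 0.705, 0.709, -0.001]
contact_force: [-0.7, -0.1, -1.2]
gripper_width: 0.214
grasp_force: 61.2
```

>>> {"fn": "servo_tool", "kwargs": {
  "motion": [0, 0, 0, 0, 0, 0, 1]
}}

```text
t: 19.73
eef_pos: [0.5835, -0.3124, 0.1167]
tool_rot: [-0.0, 0.704, 0.711, 0.0]
contact_force: [-0.0, 0.2, -1.2]
gripper_width: 0.212
grasp_force: 61.2
```

Run:
```python
from h import *
o=bot.get_obs();print(o["eef_pos"]);p=o["eef_pos"]
t=shot("top","t5.png");b=shot("side","s5.png")
a=cv2.resize(t[165:275,370:490],None,fx=4,fy=4,interpolation=cv2.INTER_CUBIC)
b=cv2.resize(b[110:210,290:410],None,fx=4,fy=4,interpolation=cv2.INTER_CUBIC)
c=np.zeros((440,960,3),np.uint8);c[:,:480]=a;c[:400,480:]=b
cv2.imwrite("pics/c8.png",cv2.resize(c,None,fx=.83,fy=.83,interpolation=cv2.INTER_AREA))
bl=[[p[0]+s,p[1]+y,p[2]-.076] for s,y in((-.028,.07),(.028,.07))]
print("pred blade corners top",w2px("top",bl),"side",w2px("side",bl))
```

```text
[ 0.58353729 -0.31243441  0.11670508]
pred blade corners top [[424.54097003 205.7788576 ]
 [424.18492253 186.39561461]] side [[351.44802894 153.54945574]
 [335.05750414 149.70777922]]
```

View pics/c8.png

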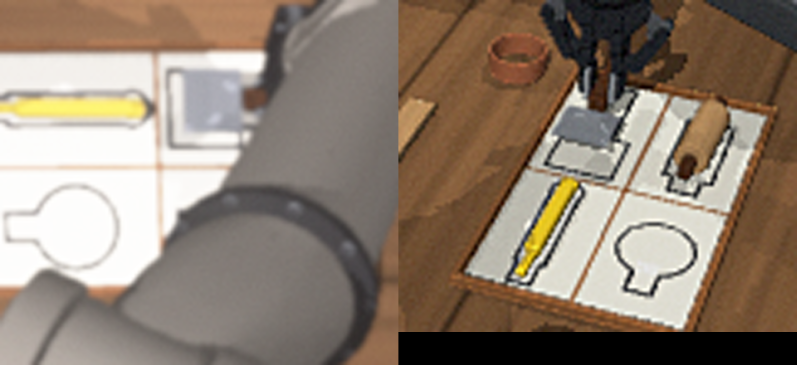

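>>> {"fn": "servo_tool", "kwargs": {
  "motion": [-0.05, -0.05, 0.6, 0, 0, 0, 1, 0, 0, 0.6, 0, 0, 0, 1, 0, 0, 0.5, 0, 0, 0, 1, 0, 0, 0, 0, 0, 0, 1, 0, 0, 0, 0, 0, 0, 1]
}}

```text
t: 20.45
eef_pos: [0.5821, -0.3138, 0.0826]
tool_rot: [-0.0, 0.704, 0.71, 0.0]
contact_force: [-2.7, 1.1, 5.0]
gripper_width: 0.205
grasp_force: 63.4
```

>>> {"fn": "servo_tool", "kwargs": {
  "motion": [0, 0, 0, 0, 0, 0, 0.5, 0, 0, 0, 0, 0, 0, 0.5, 0, 0, 0, 0, 0, 0, 0.5, 0, 0, -0.6, 0, 0, 0, 0.5, 0, 0, -1, 0, 0, 0, 0.4]
}}

```text
t: 21.08
eef_pos: [0.582, -0.3138, 0.1154]
tool_rot: [-0.0, 0.704, 0.71, -0.0]
contact_force: [0.5, 1.0, 0.6]
gripper_width: 0.598
grasp_force: 0.0
```

Run:
```python
from h import *
plan([.508,.143,.25],31,24)
```

```text
t 21.07 at [ 0.582  -0.3138  0.1154] turn/row [-0.    -0.    -0.148] max 0.96
0.95,-0.15,-0.28,-0.00,-0.00,-0.15
0.96,-0.12,-0.28,-0.00,-0.00,-0.15
0.96,-0.10,-0.28,-0.00,-0.00,-0.15
0.96,-0.08,-0.28,-0.00,-0.00,-0.15
0.96,-0.06,-0.28,-0.00,-0.00,-0.15
0.96,-0.04,-0.28,-0.00,-0.00,-0.15
0.96,-0.02,-0.28,-0.00,-0.00,-0.15
0.96,0.00,-0.28,-0.00,-0.00,-0.15
0.96,0.02,-0.28,-0.00,-0.00,-0.15
0.96,0.05,-0.28,-0.00,-0.00,-0.15
0.96,0.07,-0.28,-0.00,-0.00,-0.15
0.96,0.09,-0.28,-0.00,-0.00,-0.15
0.96,0.11,-0.28,-0.00,-0.00,-0.15
0.96,0.13,-0.28,-0.00,-0.00,-0.15
0.95,0.15,-0.28,-0.00,-0.00,-0.15
0.95,0.17,-0.28,-0.00,-0.00,-0.15
0.94,0.19,-0.28,-0.00,-0.00,-0.15
0.94,0.22,-0.28,-0.00,-0.00,-0.15
0.93,0.24,-0.28,-0.00,-0.00,-0.15
0.93,0.26,-0.28,-0.00,-0.00,-0.15
0.92,0.28,-0.28,-0.00,-0.00,-0.15
0.92,0.30,-0.28,-0.00,-0.00,-0.15
0.91,0.32,-0.28,-0.00,-0.00,-0.15
0.90,0.34,-0.28,-0.00,-0.00,-0.15
```

>>> {"fn": "servo_tool", "kwargs": {
  "motion": [0.95, -0.15, -0.7, 0, 0, -0.15, 0, 0.96, -0.12, -0.7, 0, 0, -0.15, 0, 0.96, -0.1, -0.6, 0, 0, -0.15, 0, 0.96, -0.08, -0.5, 0, 0, -0.15, 0, 0.96, -0.06, -0.4, 0, 0, -0.15, 0]
}}

```text
t: 21.7
eef_pos: [0.5666, -0.2171, 0.1733]
tool_rot: [-0.0, 0.662, 0.75, 0.0]
contact_force: [0.3, 0.6, -0.4]
gripper_width: 1.003
grasp_force: 0.0
```

>>> {"fn": "servo_tool", "kwargs": {
  "motion": [0.96, -0.04, -0.4, 0, 0, -0.15, 0, 0.96, -0.02, -0.4, 0, 0, -0.15, 0, 0.96, 0, -0.4, 0, 0, -0.15, 0, 0.96, 0.02, -0.4, 0, 0, -0.15, 0, 0.96, 0.05, -0.4, 0, 0, -0.15, 0]
}}

```text
t: 22.32
eef_pos: [0.5508, -0.1228, 0.2132]
tool_rot: [-0.0, 0.619, 0.785, 0.0]
contact_force: [0.0, -0.2, 0.2]
gripper_width: 0.996
grasp_force: 0.0
```

>>> {"fn": "servo_tool", "kwargs": {
  "motion": [0.96, 0.07, -0.4, 0, 0, -0.15, 0, 0.96, 0.09, -0.4, 0, 0, -0.15, 0, 0.96, 0.11, -0.4, 0, 0, -0.15, 0, 0.96, 0.13, -0.4, 0, 0, -0.15, 0, 0.96, 0.15, -0.4, 0, 0, -0.15, 0]
}}

```text
t: 22.95
eef_pos: [0.5349, -0.0274, 0.2533]
tool_rot: [0.0, 0.574, 0.819, 0.0]
contact_force: [-0.3, 0.9, -0.4]
gripper_width: 1.002
grasp_force: 0.0
```

>>> {"fn": "servo_tool", "kwargs": {
  "motion": [0.95, 0.17, 0, 0, 0, -0.15, 0, 0.94, 0.19, 0, 0, 0, -0.15, 0, 0.94, 0.22, 0, 0, 0, -0.15, 0, 0.93, 0.24, 0, 0, 0, -0.15, 0, 0.93, 0.26, 0, 0, 0, -0.15, 0]
}}

```text
t: 23.58
eef_pos: [0.519, 0.0676, 0.2526]
tool_rot: [-0.0, 0.527, 0.85, -0.0]
contact_force: [0.7, 0.2, -0.2]
gripper_width: 0.995
grasp_force: 0.0
```

Run:
```python
from h import *
plan([.507,.143,.22],31,4)
im=shot("side","s6.png")
a=cv2.resize(im[180:300,270:390],None,fx=4,fy=4,interpolation=cv2.INTER_CUBIC)
cv2.imwrite("pics/c9.png",a)
# predicted rim circle for mug at estimate
th=np.linspace(0,2*np.pi,4,endpoint=False)
print("rim center pred side",w2px("side",[.507,.1435,.128]),"rim left/right/near/far",w2px("side",[[.507+.03,.1435,.128],[.507-.03,.1435,.128],[.507,.1735,.128],[.507,.1135,.128]]).round(1).tolist())
```

```text
t 23.57 at [0.519  0.0676 0.2526] turn/row [-0.    -0.    -0.134] max 0.91
0.91,0.29,0.41,-0.00,-0.00,-0.13
0.91,0.30,0.41,-0.00,-0.00,-0.13
0.90,0.32,0.41,-0.00,-0.00,-0.13
0.89,0.34,0.41,-0.00,-0.00,-0.13
rim center pred side [[322.03590321 219.980989  ]] rim left/right/near/far [[310.3, 216.6], [334.0, 223.4], [317.3, 228.8], [326.6, 211.6]]
```

View pics/c9.png

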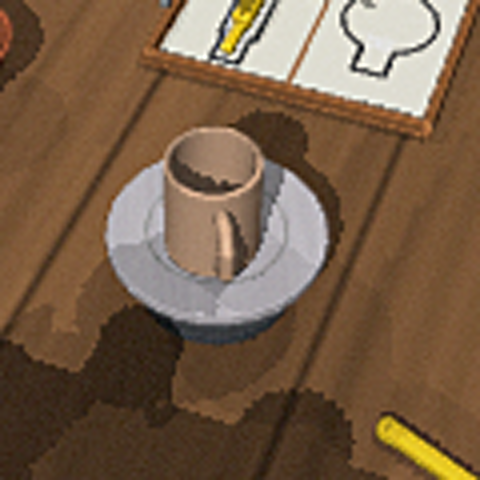

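>>> {"fn": "servo_tool", "kwargs": {
  "motion": [0.91, 0.29, 0.41, 0, 0, -0.13, 0, 0.91, 0.3, 0.41, 0, 0, -0.13, 0, 0.9, 0.32, 0.41, 0, 0, -0.13, 0, 0.89, 0.34, 0.41, 0, 0, -0.13, 0, 0, 0, 0, 0, 0, 0, 0],
  "grip_force": 30
}}

```text
t: 24.25
eef_pos: [0.5067, 0.1438, 0.2189]
tool_rot: [-0.001, 0.492, 0.87, -0.0]
contact_force: [0.7, -0.3, -0.9]
gripper_width: 0.997
grasp_force: 0.0
```

>>> {"fn": "servo_tool", "kwargs": {
  "motion": [0, 0, 0, 0, 0, 0, 0]
}}

```text
t: 24.38
eef_pos: [0.5076, 0.1413, 0.2199]
tool_rot: [0.0, 0.494, 0.869, -0.0]
contact_force: [0.1, -0.5, -1.1]
gripper_width: 0.999
grasp_force: 0.0
```

Run:
```python
from h import *
plan([.507,.143,.145],31,5)
```

```text
t 24.38 at [0.5076 0.1413 0.2199] turn/row [-0.     0.001 -0.006] max 0.75
0.02,0.00,0.75,-0.00,0.00,-0.01
0.02,0.00,0.75,-0.00,0.00,-0.01
0.02,0.00,0.75,-0.00,0.00,-0.01
0.02,0.00,0.75,-0.00,0.00,-0.01
0.02,0.00,0.75,-0.00,0.00,-0.01
```

>>> {"fn": "servo_tool", "kwargs": {
  "motion": [0.02, 0, 0.75, 0, 0, 0, 0, 0.02, 0, 0.75, 0, 0, 0, 0, 0.02, 0, 0.75, 0, 0, 0, 0, 0.02, 0, 0.75, 0, 0, 0, 0, 0.02, 0, 0.75, 0, 0, 0, 0]
}}

```text
t: 25.0
eef_pos: [0.5063, 0.1435, 0.1436]
tool_rot: [-0.0, 0.494, 0.869, -0.0]
contact_force: [0.3, 0.4, 0.7]
gripper_width: 0.998
grasp_force: 0.0
```

>>> {"fn": "servo_tool", "kwargs": {
  "motion": [0, 0, 0, 0, 0, 0, 0, 0, 0, 0, 0, 0, 0, 0.15, 0, 0, 0, 0, 0, 0, 0.25, 0, 0, 0, 0, 0, 0, 0.4, 0, 0, 0, 0, 0, 0, 0.5]
}}

```text
t: 25.62
eef_pos: [0.5067, 0.1436, 0.1457]
tool_rot: [0.0, 0.494, 0.869, 0.0]
contact_force: [-1.9, -0.3, 5.5]
gripper_width: 0.707
grasp_force: 32.1
```

>>> {"fn": "servo_tool", "kwargs": {
  "motion": [0, 0, 0, 0, 0, 0, 0.6, 0, 0, 0, 0, 0, 0, 0.6, 0, 0, 0, 0, 0, 0, 0.6, 0, 0, -0.25, 0, 0, 0, 0.6, 0, 0, -0.5, 0, 0, 0, 0.6]
}}

```text
t: 26.25
eef_pos: [0.506, 0.1434, 0.16]
tool_rot: [-0.0, 0.494, 0.869, -0.0]
contact_force: [0.3, 0.5, -2.2]
gripper_width: 0.708
grasp_force: 33.0
```

Run:
```python
from h import *
o=bot.get_obs();print(o["gripper_width"],o["grasp_force"],o["contact_force"])
plan([.477,-.154,.21],0.7,17)
```

```text
0.7078782177860672 33.00011605024338 [ 0.30148595  0.54286826 -2.15773421]
t 26.25 at [0.506  0.1434 0.16  ] turn/row [-0.     0.     0.206] max 0.87
-0.71,-0.52,-0.15,-0.00,0.00,0.21
-0.72,-0.50,-0.15,-0.00,0.00,0.21
-0.74,-0.48,-0.15,-0.00,0.00,0.21
-0.75,-0.45,-0.15,-0.00,0.00,0.21
-0.77,-0.43,-0.15,-0.00,0.00,0.21
-0.78,-0.41,-0.15,-0.00,0.00,0.21
-0.79,-0.38,-0.15,-0.00,0.00,0.21
-0.80,-0.36,-0.15,-0.00,0.00,0.21
-0.81,-0.33,-0.15,-0.00,0.00,0.21
-0.82,-0.31,-0.15,-0.00,0.00,0.21
-0.83,-0.28,-0.15,-0.00,0.00,0.21
-0.84,-0.26,-0.15,-0.00,0.00,0.21
-0.85,-0.23,-0.15,-0.00,0.00,0.21
-0.86,-0.20,-0.15,-0.00,0.00,0.21
-0.86,-0.18,-0.15,-0.00,0.00,0.21
-0.87,-0.15,-0.15,-0.00,0.00,0.21
-0.87,-0.12,-0.15,-0.00,0.00,0.21
```

>>> {"fn": "servo_tool", "kwargs": {
  "motion": [-0.71, -0.52, -0.4, 0, 0, 0.21, 0.6, -0.72, -0.5, -0.4, 0, 0, 0.21, 0.6, -0.74, -0.48, -0.3, 0, 0, 0.21, 0.6, -0.75, -0.45, -0.15, 0, 0, 0.21, 0.6, -0.77, -0.43, 0, 0, 0, 0.21, 0.6]
}}

```text
t: 26.88
eef_pos: [0.4976, 0.0547, 0.1851]
tool_rot: [0.0, 0.562, 0.827, 0.0]
contact_force: [1.1, -1.1, -3.5]
gripper_width: 0.706
grasp_force: 33.0
```

>>> {"fn": "servo_tool", "kwargs": {
  "motion": [-0.78, -0.41, 0, 0, 0, 0.21, 0.6, -0.79, -0.38, 0, 0, 0, 0.21, 0.6, -0.8, -0.36, 0, 0, 0, 0.21, 0.6, -0.81, -0.33, 0, 0, 0, 0.21, 0.6, -0.82, -0.31, 0, 0, 0, 0.21, 0.6]
}}

```text
t: 27.5
eef_pos: [0.4886, -0.0323, 0.1849]
tool_rot: [0.0, 0.625, 0.781, 0.0]
contact_force: [0.5, -0.9, -1.8]
gripper_width: 0.705
grasp_force: 33.0
```

>>> {"fn": "servo_tool", "kwargs": {
  "motion": [-0.83, -0.28, 0, 0, 0, 0.21, 0.6, -0.84, -0.26, 0, 0, 0, 0.21, 0.6, -0.85, -0.23, 0, 0, 0, 0.21, 0.6, -0.86, -0.2, 0, 0, 0, 0.21, 0.6, -0.86, -0.18, 0, 0, 0, 0.21, 0.6]
}}

```text
t: 28.12
eef_pos: [0.4793, -0.1198, 0.1849]
tool_rot: [0.0, 0.685, 0.729, 0.0]
contact_force: [-0.1, -0.1, -2.5]
gripper_width: 0.706
grasp_force: 33.0
```

>>> {"fn": "servo_tool", "kwargs": {
  "motion": [-0.87, -0.15, 0.3, 0, 0, 0.21, 0.6, -0.87, -0.12, 0.3, 0, 0, 0.21, 0.6, 0, 0, 0.3, 0, 0, 0, 0.6, 0, 0, 0.3, 0, 0, 0, 0.6, 0, 0, 0, 0, 0, 0, 0.6]
}}

```text
t: 28.75
eef_pos: [0.4756, -0.1528, 0.1602]
tool_rot: [-0.001, 0.706, 0.708, -0.0]
contact_force: [-0.3, 0.6, -1.4]
gripper_width: 0.708
grasp_force: 33.0
```

Run:
```python
from h import *
plan([.477,-.154,.11],0.7,7)
o=bot.get_obs();print(o["gripper_width"],o["grasp_force"],o["q"].round(2));p=o["eef_pos"]
b=shot("side","s7.png");cv2.imwrite("pics/c10.png",cv2.resize(b[120:240,290:410],None,fx=5,fy=5,interpolation=cv2.INTER_CUBIC))
zb=p[2]-.0917
print("mug bottom centre pred",w2px("side",[p[0],p[1],zb]),"handle pt pred, base level",w2px("side",[[p[0],p[1]+.055,zb+.014],[p[0],p[1]+.055,zb+.065]]).tolist())
```

```text
t 28.75 at [ 0.4756 -0.1528  0.1602] turn/row [-0.001 -0.001 -0.008] max 0.36
-0.01,0.01,0.36,-0.00,-0.00,-0.01
-0.01,0.01,0.36,-0.00,-0.00,-0.01
-0.01,0.01,0.36,-0.00,-0.00,-0.01
-0.01,0.01,0.36,-0.00,-0.00,-0.01
-0.01,0.01,0.36,-0.00,-0.00,-0.01
-0.01,0.01,0.36,-0.00,-0.00,-0.01
-0.01,0.01,0.36,-0.00,-0.00,-0.01
0.708320870590255 33.03168721497059 [-0.18  0.42  0.45  2.11 -0.29  0.66  0.47]
mug bottom centre pred [[368.28613469 169.00306562]] handle pt pred, base level [[363.2174519688596, 176.54815329871022], [364.7160130880413, 162.30838682004534]]
```

View pics/c10.png

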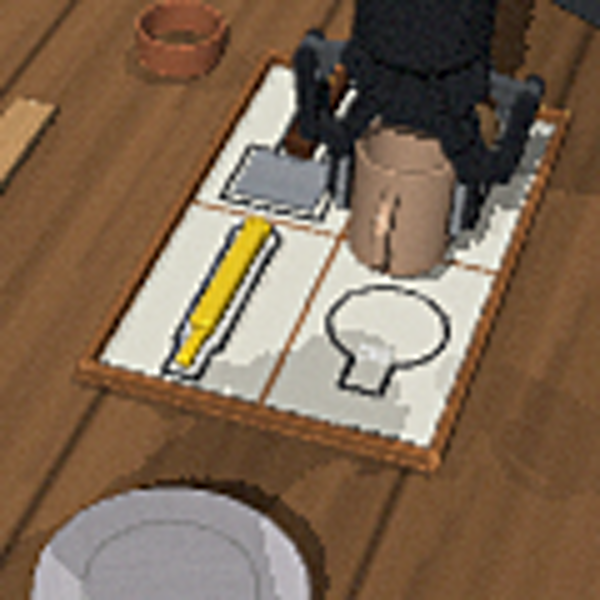

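>>> {"fn": "servo_tool", "kwargs": {
  "motion": [-0.03, 0.04, 0.5, 0, 0, 0, 0.6, -0.03, 0.02, 0.5, 0, 0, 0, 0.6, 0, 0, 0.5, 0, 0, 0, 0.6, 0, 0, 0.5, 0, 0, 0, 0.6, 0, 0, 0.4, 0, 0, 0, 0.6]
}}

```text
t: 29.42
eef_pos: [0.4767, -0.1548, 0.1121]
tool_rot: [-0.0, 0.706, 0.708, -0.0]
contact_force: [-1.0, 0.1, -2.0]
gripper_width: 0.705
grasp_force: 33.1
```

>>> {"fn": "servo_tool", "kwargs": {
  "motion": [0, 0, 0.2, 0, 0, 0, 0.6, 0, 0, 0.2, 0, 0, 0, 0.6, 0, 0, 0.1, 0, 0, 0, 0.6, 0, 0, 0.1, 0, 0, 0, 0.6, 0, 0, 0, 0, 0, 0, 0.6]
}}

```text
t: 30.05
eef_pos: [0.477, -0.1549, 0.1009]
tool_rot: [-0.0, 0.706, 0.708, 0.0]
contact_force: [-0.5, -0.8, -1.5]
gripper_width: 0.706
grasp_force: 33.1
```

Not in contact yet, so I lower slowly until it touches.

>>> {"fn": "servo_tool", "kwargs": {
  "motion": [0, 0, 0.1, 0, 0, 0, 0.6, 0, 0, 0.1, 0, 0, 0, 0.6, 0, 0, 0, 0, 0, 0, 0.6]
}}

```text
t: 30.42
eef_pos: [0.4769, -0.1549, 0.0968]
tool_rot: [-0.0, 0.706, 0.708, -0.0]
contact_force: [-0.3, -0.6, -2.6]
gripper_width: 0.708
grasp_force: 33.1
```

>>> {"fn": "servo_tool", "kwargs": {
  "motion": [0, 0, 0.05, 0, 0, 0, 0.6, 0, 0, 0.05, 0, 0, 0, 0.6]
}}

```text
t: 30.68
eef_pos: [0.477, -0.155, 0.0966]
tool_rot: [-0.0, 0.707, 0.708, 0.001]
contact_force: [-10.2, 3.6, 36.7]
gripper_width: 0.708
grasp_force: 35.6
```

>>> {"fn": "servo_tool", "kwargs": {
  "motion": [0, 0, -0.05, 0, 0, 0, 0.6, 0, 0, -0.03, 0, 0, 0, 0.6]
}}

```text
t: 30.92
eef_pos: [0.4769, -0.1549, 0.0968]
tool_rot: [0.0, 0.706, 0.708, 0.0]
contact_force: [-0.8, 1.3, -0.8]
gripper_width: 0.709
grasp_force: 33.2
```

>>> {"fn": "servo_tool", "kwargs": {
  "motion": [0, 0, 0, 0, 0, 0, 0.25, 0, 0, 0, 0, 0, 0, 0.1, 0, 0, 0, 0, 0, 0, 0, 0, 0, 0, 0, 0, 0, 0, 0, 0, 0, 0, 0, 0, 0]
}}

```text
t: 31.55
eef_pos: [0.477, -0.1549, 0.0964]
tool_rot: [-0.0, 0.706, 0.708, -0.0]
contact_force: [-0.3, 0.0, -0.3]
gripper_width: 0.998
grasp_force: 0.0
```

Run:
```python
from h import *
o=bot.get_obs();print(o["eef_pos"],o["gripper_width"],o["contact_force"],o["tool_rot"])
```

```text
[ 0.47695655 -0.1548706   0.0964443 ] 0.9975772796086413 [-0.27669017  0.04855258 -0.27532349] [-9.47554724e-06  7.06391261e-01  7.07821577e-01 -2.37433177e-05]
```

>>> {"fn": "servo_tool", "kwargs": {
  "motion": [0, 0, -0.5, 0, 0, 0, 0, 0, 0, -1, 0, 0, 0, 0, 0, 0, -1, 0, 0, 0, 0, 0, 0, -1, 0, 0, 0, 0, 0, 0, -1, 0, 0, 0, 0]
}}

```text
t: 32.17
eef_pos: [0.4769, -0.155, 0.1878]
tool_rot: [0.0, 0.706, 0.708, 0.0]
contact_force: [0.8, 0.0, -0.3]
gripper_width: 1.0
grasp_force: 0.0
```

>>> {"fn": "servo_tool", "kwargs": {
  "motion": [0.5, 0, -1, 0, 0, 0, 0, 1, 0, -0.5, 0, 0, 0, 0, 1, 0, 0, 0, 0, 0, 0, 1, 0, 0, 0, 0, 0, 0, 1, 0, 0, 0, 0, 0, 0]
}}

```text
t: 32.8
eef_pos: [0.4767, -0.0643, 0.2172]
tool_rot: [0.0, 0.707, 0.708, 0.0]
contact_force: [-0.5, 0.8, -0.6]
gripper_width: 1.002
grasp_force: 0.0
```

>>> {"fn": "servo_tool", "kwargs": {
  "motion": [1, 0, 0, 0, 0, 0, 0, 1, 0, 0, 0, 0, 0, 0, 1, 0, 0, 0, 0, 0, 0, 1, 0, 0, 0, 0, 0, 0, 1, 0, 0, 0, 0, 0, 0]
}}

```text
t: 33.42
eef_pos: [0.4765, 0.0356, 0.2171]
tool_rot: [0.0, 0.707, 0.708, 0.0]
contact_force: [-0.2, 0.8, 0.3]
gripper_width: 0.995
grasp_force: 0.0
```

>>> {"fn": "servo_tool", "kwargs": {
  "motion": [1, 0, 0, 0, 0, 0, 0, 1, 0, 0, 0, 0, 0, 0, 1, 0, 0, 0, 0, 0, 0, 1, 0, 0, 0, 0, 0, 0, 0, 0, 0, 0, 0, 0, 0]
}}

```text
t: 34.05
eef_pos: [0.4764, 0.1164, 0.217]
tool_rot: [-0.0, 0.705, 0.709, 0.0]
contact_force: [-0.5, -1.7, 1.0]
gripper_width: 1.003
grasp_force: 0.0
```

Run:
```python
from h import *
t=shot("top","t8.png");b=shot("side","s8.png")
hsv=cv2.cvtColor(t,cv2.COLOR_BGR2HSV)
X,Y=np.meshgrid(np.arange(.40,.665,.0005),np.arange(-.435,-.03,.0005))
def ras(im,z):
    p=w2px("top",np.c_[X.ravel(),Y.ravel(),np.full(X.size,z)]).astype(np.float32).reshape(*X.shape,2)
    return cv2.flip(cv2.remap(im,p,None,cv2.INTER_CUBIC),1)
r=ras(t,.005)   # image col = (0.6645-x)/.0005, row=(y+.435)/.0005
# expected rim circle (z=.079) and handle: draw small red dots for estimate
cv2.imwrite("pics/c11.png",cv2.resize(r,None,fx=.7,fy=.7,interpolation=cv2.INTER_AREA))
for n,f in(("top",0),("side",0)):
    for k in("mug_mid","mug_handle","tool_mid","scraper_mid","spot_mug","spot_tool","spot_scraper"):
        print(n,k,[(np.round(d["uv"],1).tolist(),round(d["p"],2)) for d in bot.boxes_of(n,k)][:3])
print("pred mug rim centre top",w2px("top",[.477,-.155,.079]),"side",w2px("side",[.477,-.155,.079]))
```

```text
top mug_mid [([393.5, 234.6], 0.81)]
top mug_handle [([394.0, 226.5], 0.89), ([382.0, 236.9], 0.68), ([329.3, 132.4], 0.41)]
top tool_mid [([392.0, 198.6], 0.64), ([198.4, 282.3], 0.42), ([261.0, 287.8], 0.4)]
top scraper_mid [([438.0, 197.3], 0.64), ([448.4, 204.3], 0.18)]
top spot_mug [([382.1, 231.6], 0.69)]
top spot_tool [([385.8, 199.3], 0.58)]
top spot_scraper [([448.9, 192.7], 0.85)]
side mug_mid [([368.9, 164.0], 0.62)]
side mug_handle [([367.6, 169.0], 0.53)]
side tool_mid [([384.4, 299.3], 0.81), ([355.4, 373.6], 0.74), ([255.2, 188.1], 0.22)]
side scraper_mid []
side spot_mug [([376.5, 193.5], 0.78)]
side spot_tool [([334.5, 195.5], 0.51)]
side spot_scraper []
pred mug rim centre top [[396.11193193 232.09726787]] side [[368.3478102  165.67045467]]
```

View pics/c11.png

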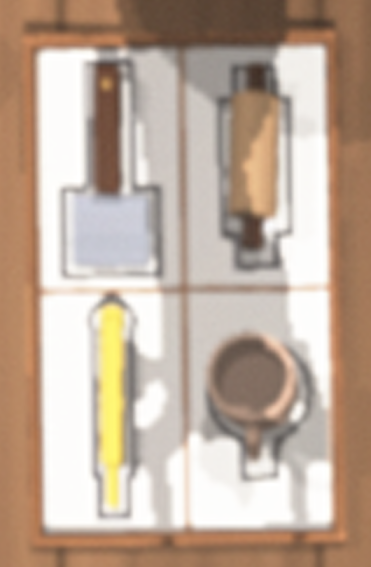

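The last picture shows all three inside their outlines. The rim centre is at (253,378); allowing for its height that becomes (260,393), against the circle centre at (259,391). The blade edge is about 7 mm inside its line, and so is the tool tip.

```bash
python3 -c "
from station import bot
print(bot.hand_in())"
```

```text
the job is handed in; nothing more can be done
None
```

The mug, modelling tool and scraper are on their drawn outlines, turned as drawn, and the job is handed in at about 34 s; my last pictures put each within a few mm of its spot, but the hand-in returned no verdict.

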